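# Open the child-safe tablet bottle kept in the kitchen drawer

### The arm

A 7-joint arm with a two-finger parallel gripper is mounted at the origin on the work surface. World frame = base frame: x ahead of the robot, y to its left, z up, the work surface at z = 0. Lengths are in m, angles in rad, forces in N, time in s.
With the tool pointing down it reaches from about 0.4 to 0.85 m from the base axis. Payload 10.4 kg.
Tool frame: the origin (TCP) lies at the centre of the arm's flange, where the gripper is bolted on; the fingertips stand 173 mm ahead of it and the grasp point (between the pads) lies 155 mm ahead of it; z points along the fingers, y is the line along which they close (so a half turn about z gives the same grasp; the last joint's range is limited). The gripper opens to 85 mm and grips with 20 to 120 N. Pads are 22 mm wide; open, the fingers measure 114 mm over their backs; the gripper's body (76 mm by 85 mm) begins 54 mm behind the grasp point. The pads swing forward as they close: fully open they stand 13 mm farther back than shut.
Start: joints at [-1.26, 0.332, -0.065, 1.46, 0.022, 1.35, -0.088], TCP at [0.205, 0.591, 0.405] pointing down, gripper open.
Joint ranges: [-2.6, 2.6], [-0.5, 2.12], [-1.47, 1.34], [0.16, 2.42], [-1.27, 4.41], [0.06, 2.06], [-2.6, 2.6]. Speed limits (rad/s): [2.22, 2.22, 2.79, 2.79, 3.14, 3.14, 3.14].

### API

Orientations are given as a unit quaternion [x, y, z, w].
In Python, from workcell import manip, viewer, finder gives the robot as it stands.
- The arm moves only by the tool arm_command, never from a script. Its argument "plan" is a list of rows, each an object with "dp": the shift along the tool's x, y, z in mm, a list of three; "spin": the turn about the tool's z in rad. A call has 1 to 5 rows; each row shifts and turns the commanded pose from where the row before left it, along the tool's axes as they then stand; what a row does not reach is not made up. A row lasts 1/10 s, in which the tool goes at most 50 mm and 8.59 degrees, less where a joint would pass 70% of its speed; a pose out of reach is approached as far as the arm can. A call is refused whole if a number of a shift passes 50 or a number of a turn 0.15, either way. A call with a gripper value outside its range is refused whole. "grip" is the closure, from -1 (fully open) to 1 (shut), set as the call begins (left out, the last holds). The fingers move at their own pace and stop on an object; "newtons" is the grip in N (left out, the last holds). Time passes only in rows, so rows that do not move let the fingers close. It gives the time, the measured TCP pose, the force, the opening and the grip force at its end, in the units of the state.
- manip.get_obs(): the state, without advancing time (a new reading comes with each control period).
- viewer.camera(name): name is "scene" or "side" or "wrist"; returns the picture (480x640x3 uint8, blue, green, red); there is no depth.
- viewer.camera_params(name): a dict with "vertical_fov" (degrees; the focal length in pixels is half the picture's height over the tangent of half this angle, whatever the lens; pixels are square), "cx", "cy" (the principal point, pixels), "R" (3x3) and "t" (3): a world point X has camera coordinates R X + t; the wrist camera has in their place "T_tool_cam" (4x4, takes a point from camera to tool coordinates, whose origin is the TCP and whose axes are the flange's). Camera axes: x right, y down, z forward; pixel columns grow to the right and rows downward; lengths in m; the calibration is good to about 2 mm. A picture is of the moment at which its call begins: read the wrist's pose just before it. camera_params takes no time and is no camera call.
- manip.hand_in(): hands the job in; it is judged then, once.
Trained networks look in the newest picture that a camera, given by its name, has taken for a name from the list of things; names that differ only in an ending like _2 or _b are one class to them, and where a whole thing is asked for, a point or a joint stands for the part that bears it (a point fixed in the world has none). Each returns a list of dicts, best first, with "score" (0 to 1); they miss things now and then, are a little off and sometimes report something else, mostly with a low value. They report only what shows in the picture. A call takes as long as a camera call.
- finder.find_in(camera, thing): "position" ([x, y, z] in m, in world coordinates, good to about 4 mm: the middle of the surface that is visible of it).
The state is a dict: "clock": time; "joint_pos": joint angles; "joint_velocities": joint speeds; "tau": joint torques, N m; "position": TCP position; "ee_rot": TCP orientation; "ft_force": force on the tool from outside, world axes, zero at the start; "torque": the same for the moment, N m; "grip_width": opening from 0.0 (shut) to 1.0 (fully open); "grasp_force": force on a finger pad.
Only numpy, scipy, OpenCV 4.12 (cv2) and the standard library are available. Lean on these libraries where they do the work, as an engineer would, in place of code of your own. Each camera call takes 0.05 s, during which the arm holds its last target. There are 200 camera calls.

### The job

Pull the drawer of the small dark-wood unit fully open by its bar handle. Leave the square amber tablet bottle standing in its pocket of the drawer insert, press its white safety cap firmly down, twist it anticlockwise while it is down until it is free, and lift it straight off. Finish while still holding the cap upright about 10 cm above the open bottle, with the drawer left open and nothing else disturbed.

Things in the scene. Friction and masses are not known exactly. Their poses are not given: they have to be found in the camera images.
- unit_front (a point): Middle of the front edge of the flat top of the fixed dark-wood drawer unit on the island: 240 mm deep, 300 mm wide, 150 mm high. x points squarely to its back, so the drawer opens along -x; y along the front edge; z up. Shut, its one drawer front, 296 mm wide and 16 mm thick, lies against the unit's front; it reaches from 5 to 147 mm above the island.
- drawer_handle (a point): Middle of the drawer's steel bar handle, on the bar's axis; axes as the unit's. The bar is level, along y, 11 mm thick, 120 mm long; thin stems 50 mm either side of the middle hold its axis 40 mm off the drawer front. It lies 128 mm above the island, 22 mm below the unit's top.
- drawer (a joint): How far the drawer is out, in m: 0 shut (as it starts), 0.170 fully open at its stop. It runs on slides with a drag of about 2 N and stays where it is left.
- insert_mid (a point): Floor centre of the middle pocket of the light-wood insert in the drawer; moves with the drawer, axes as the unit's. 136 mm behind the bar (+x), 105 mm below it, 23 mm above the island. Three pockets in a row along y, 82 mm apart, each 61 mm square, 40 mm deep. The bottle, the green jar and the blue tin stand in them in any order.
- bottle: Amber tablet bottle, white and red label, loose in one pocket, which stops it turning. Origin: centre of its underside; z up. Body 58 x 58 mm, 58 mm high; above it a round shoulder narrows from 28 mm radius at 56 mm to 18 mm radius at 67 mm; then a 34 mm wide neck, its open rim 92 mm above the origin. About 0.17 kg.
- cap: White ribbed cap with three short red marks on its flat top, on the bottle at the start. 52 mm across, 28 mm high, 35 g. Origin: centre of its lower edge; z up out of its top. Closed, the origin is 76 mm above the bottle's. Grip its sides from above; fingertips reaching 5 mm below its lower edge still clear the shoulder when it is pressed right down.
- liner (a joint): Spring plate in the cap, pressed in by the neck's rim: about 0 closed, 0.007 m pressed to the stop, -0.003 off the bottle. 5 N closed, 13 N at the stop. Hooked lugs hold the cap unless it is pressed 4.5 mm or more (up to 7) and, kept down, turned anticlockwise seen from above: free from 36 degrees, best 60, stop at 85. Then it springs up 2 to 3 mm and lifts straight off.
- vitamins: Low green jar with a yellow lid, in another pocket. Origin: centre of its underside. 57 x 57 mm, 62 mm high. Leave it standing in its pocket.
- tin: Blue square tin with a bare metal lid, in another pocket. Origin: centre of its underside. 58 x 58 mm, 54 mm high. Leave it standing in its pocket.
- mug: Blue mug, 82 mm across, 95 mm high, standing on the right of the island. Origin: centre of its underside. Not to be disturbed.
- glass: Clear drinking glass, 72 mm across, 120 mm high, on the right of the island. Origin: centre of its underside. Not to be disturbed.
- spray: Clear spray bottle with blue trigger head, 80 mm across, 233 mm high, on the left of the island. Origin: centre of its underside. Not to be disturbed.
- redbottle: Round red bottle with white cap, 62 mm across, 158 mm high, on the left of the island. Origin: centre of its underside. Not to be disturbed.
- soap: Dark soap dispenser with black pump, 72 mm across, 180 mm high, on the right of the island. Origin: centre of its underside. Not to be disturbed.

How it is judged:
By the outcome, as a careful person would: the job done as asked, in the order asked, and still so for the second after the job is handed in, while the arm keeps its last pose, push and grip.
It also fails if it takes over 51 s, if anything falls off the work surface, if the arm or the gripper's body presses on something with over 40 N, if the wrist force passes 120 N, or if a joint passes its speed limit or range.

## Working session

There is one attempt and no reset: what is moved stays moved. The work goes in short steps, Python scripts to look and compute and a tool call to move; the robot and the scene stay as the last step left them, time stands still between calls to the robot, and variables do not carry over. Pictures are saved under pics/ and viewed, at most 10 in all, crops included, and the job is handed in when it is done.

Besides the shell and the picture viewer there is one more tool, called after ">>>" as name(argument=value, ...), one argument or row to a line, values as JSON. arm_command: Moves the arm, as the interface text tells. Its arguments: {"type":"object","properties":{"plan":{"type":"array","items":{"type":"object","properties":{"dp":{"type":"array","items":{"type":"number"}},"spin":{"type":"number"}}}},"grip":{"type":"number"},"newtons":{"type":"number"}},"required":["plan"]}

```bash
mkdir -p pics; ls; python3 - <<'E'
from workcell import manip, viewer, finder
import cv2, numpy as np
o=manip.get_obs(); print({k:np.round(v,3).tolist() for k,v in o.items()})
for c in ("scene","side"):
    im=viewer.camera(c); cv2.imwrite(f"pics/{c}0.png",im)
    p=viewer.camera_params(c); print(c,{k:np.round(v,3).tolist() for k,v in p.items()})
    for t in ("unit_front","drawer_handle","bottle","cap","mug","glass","soap","spray","redbottle"):
        r=finder.find_in(c,t)
        print(t,[(np.round(d["position"],3).tolist(),round(d["score"],2)) for d in r[:2]])
print(np.round(viewer.camera_params("wrist")["T_tool_cam"],3))
E
```

```text
pics
{'clock': 0.0, 'joint_pos': [-1.26, 0.333, -0.065, 1.461, 0.022, 1.35, -0.089], 'joint_velocities': [-0.0, -0.0, 0.001, 0.0, 0.0, 0.0, -0.0], 'tau': [0.001, -62.544, 0.049, -39.16, 0.016, 0.01, -0.0], 'position': [0.205, 0.59, 0.404], 'ee_rot': [0.166, 0.986, -0.001, -0.0], 'ft_force': [-0.479, -0.674, -0.16], 'torque': [0.015, 0.015, -0.009], 'grasp_force': 0.0, 'grip_width': 1.002}
scene {'vertical_fov': 53.231, 'cx': 321.284, 'cy': 234.824, 'R': [[0.458, 0.889, 0.01], [0.711, -0.359, -0.605], [-0.534, 0.284, -0.797]], 't': [-0.286, -0.359, 1.479]}
unit_front [([0.803, 0.015, 0.151], 0.85)]
drawer_handle [([0.642, 0.027, 0.143], 0.66), ([0.492, 0.43, 0.092], 0.52)]
bottle []
cap []
mug [([0.443, -0.402, 0.058], 0.75), ([0.641, 0.026, 0.146], 0.44)]
glass [([0.567, -0.448, 0.089], 0.9), ([0.797, 0.015, 0.149], 0.68)]
soap [([0.723, -0.403, 0.117], 0.68)]
spray [([0.658, 0.429, 0.134], 0.94), ([0.64, 0.029, 0.143], 0.32)]
redbottle [([0.492, 0.43, 0.093], 0.71), ([0.441, -0.402, 0.059], 0.68)]
side {'vertical_fov': 56.462, 'cx': 318.314, 'cy': 238.222, 'R': [[-0.984, 0.178, 0.007], [0.154, 0.874, -0.46], [-0.088, -0.452, -0.888]], 't': [0.586, -0.023, 1.269]}
unit_front [([0.762, 0.072, 0.146], 0.68)]
drawer_handle [([0.64, 0.062, 0.148], 0.92), ([0.572, -0.421, 0.083], 0.56)]
bottle []
cap [([0.642, 0.445, 0.157], 0.37)]
mug [([0.423, -0.394, 0.058], 0.75)]
glass []
soap [([0.702, -0.384, 0.103], 0.88)]
spray [([0.643, 0.446, 0.159], 0.61)]
redbottle [([0.489, 0.45, 0.117], 0.85)]
[[-0.    -0.946 -0.325  0.084]
 [ 1.    -0.     0.    -0.001]
 [-0.    -0.325  0.946  0.031]
 [ 0.     0.     0.     1.   ]]
```

View pics/scene0.png

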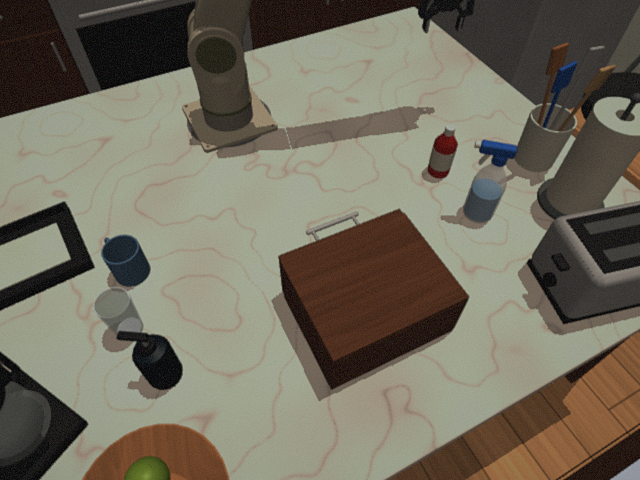

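View pics/side0.png

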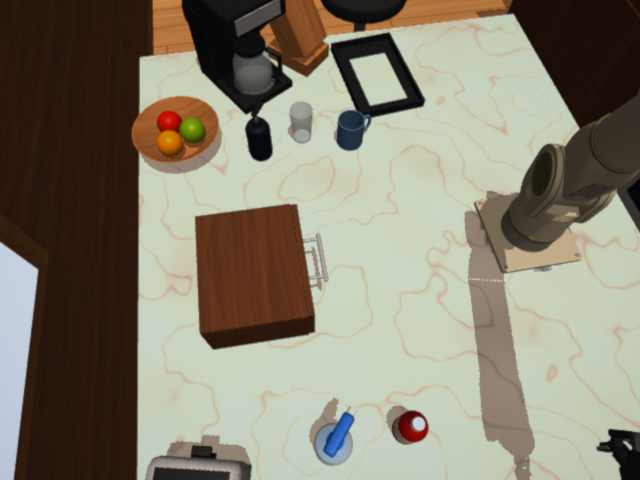

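The scene picture shows the unit top with corners at about (280,257), (401,210), (467,297) and (333,357), and the handle bar from (309,233) to (357,215). In the side picture the bar runs (320,235) to (326,282). Next I project these to world positions.

```bash
cat > h.py <<'E'
from workcell import manip, viewer, finder
import cv2, numpy as np
from scipy.spatial.transform import Rotation as Ro
def cam(c,obs=None):
    p=viewer.camera_params(c); f=240/np.tan(np.radians(p["vertical_fov"])/2)
    if c=="wrist":
        o=obs; T=np.eye(4); T[:3,:3]=Ro.from_quat(o["ee_rot"]).as_matrix(); T[:3,3]=o["position"]
        M=np.linalg.inv(T@np.array(p["T_tool_cam"])); R,t=M[:3,:3],M[:3,3]
    else: R,t=np.array(p["R"]),np.array(p["t"])
    return np.array([[f,0,p["cx"]],[0,f,p["cy"]],[0,0,1]]),R,t
def ray(c,uv,z,obs=None):
    K,R,t=cam(c,obs); d=R.T@np.linalg.solve(K,[*uv,1]); o=-R.T@t
    return o+d*(z-o[2])/d[2]
def proj(c,X,obs=None):
    K,R,t=cam(c,obs); x=K@(R@np.asarray(X,float)+t); return x[:2]/x[2]
def find(c,t,n=2):
    return [(np.round(d["position"],4).tolist(),round(d["score"],2)) for d in finder.find_in(c,t)[:n]]
def show(o): print({k:np.round(o[k],4).tolist() for k in ("clock","position","ee_rot","ft_force","grip_width","joint_pos")})
E
python3 - <<'E'
from h import *
for uv in [(280,257),(401,210),(467,297),(333,357)]: print(ray("scene",uv,.15).round(3))
for uv in [(309,233),(357,215)]: print("bar",ray("scene",uv,.128).round(3))
for uv in [(195,214),(297,205),(314,331),(204,336)]: print("s",ray("side",uv,.15).round(3))
for uv in [(320,235),(326,282)]: print("sbar",ray("side",uv,.128).round(3))
a=cv2.imread("pics/scene0.png")[190:270,260:420]; b=cv2.imread("pics/side0.png")[190:350,185:345]
cv2.imwrite("pics/crop0.png",np.hstack([cv2.resize(a,None,fx=2.5,fy=2.5).copy() if 0 else cv2.copyMakeBorder(cv2.resize(a,(400,200)),0,200,0,0,0),cv2.resize(b,(400,400))]))
E
```

```text
[ 0.643 -0.107  0.15 ]
[0.648 0.186 0.15 ]
[0.893 0.179 0.15 ]
[ 0.883 -0.111  0.15 ]
bar [ 0.599 -0.019  0.128]
bar [0.602 0.101 0.128]
s [ 0.887 -0.12   0.15 ]
s [ 0.633 -0.102  0.15 ]
s [0.646 0.223 0.15 ]
s [0.884 0.192 0.15 ]
sbar [ 0.589 -0.02   0.128]
sbar [0.597 0.106 0.128]
```

View pics/crop0.png

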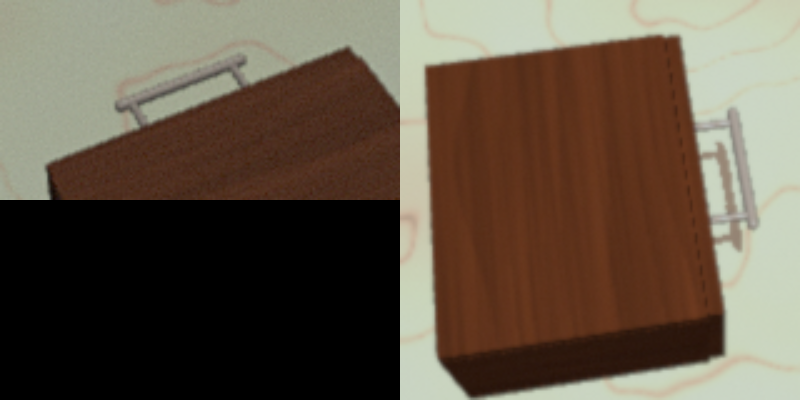

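```bash
python3 - <<'E'
from h import *
from scipy.optimize import least_squares
P=dict(bR=(-.056,-.06,.128),bL=(-.056,.06,.128),fR=(-.016,-.148,.147),fL=(-.016,.148,.147),kR=(.24,-.15,.15),kL=(.24,.15,.15))
O=dict(scene=dict(bR=(308.8,231.6),bL=(356.8,214.4),fR=(280,256.5),fL=(400.5,209.5),kL=(467,297),kR=(333,357)),
 side=dict(bR=(319,234.4),bL=(327,279.6),fR=(297,204.8),fL=(313.8,315.6),kR=(195.8,216.4),kL=(200.2,332.4)))
def W(q,p): c,s=np.cos(q[2]),np.sin(q[2]); return [q[0]+c*p[0]-s*p[1],q[1]+s*p[0]+c*p[1],p[2]]
def res(q,cs=("scene","side")): return np.concatenate([proj(c,W(q,P[k]))-uv for c in cs for k,uv in O[c].items()])
for cs in (("scene",),("side",),("scene","side")):
    r=least_squares(res,[.65,.04,0],args=(cs,),loss="soft_l1"); print(cs,r.x.round(4),np.degrees(r.x[2]).round(2),"bar",np.round(W(r.x,(-.056,0,.128)),4)); print(res(r.x,cs).round(1))
E
```

```text
('scene',) [ 0.6531  0.0411 -0.0254] -1.45 bar [0.5971 0.0426 0.128 ]
[ 0.   0.2  0.  -0.5 -1.6 -2.  -0.  -1.5  3.5  0.2 -0.2  3.6]
('side',) [ 0.6492  0.0396 -0.0222] -1.27 bar [0.5933 0.0408 0.128 ]
[-0.3  0.9 -0.4  0.1  0.7 -1.2  1.8 -0.3 -0.4 -0.8 -0.5  0.8]
('scene', 'side') [ 0.6512  0.0408 -0.0259] -1.48 bar [0.5952 0.0422 0.128 ]
[-0.5 -0.3 -0.5 -1.  -2.2 -2.7 -0.6 -2.   2.7 -0.4 -0.9  2.8 -0.9  1.6
 -1.2  0.8  0.3 -0.7  0.8  0.4 -1.  -0.6 -1.7  1.1]
```

```bash
cat >> h.py <<'E'
def plan(target,yaw_y,n,start=None,yaw0=None):
    """rows to move TCP (tool down) to target with tool y at world angle yaw_y"""
    o=manip.get_obs(); R=Ro.from_quat(o["ee_rot"]).as_matrix()
    p=np.array(o["position"]) if start is None else np.array(start)
    a0=np.arctan2(R[1,1],R[0,1]) if yaw0 is None else yaw0
    d=-(yaw_y-a0); d=(d+np.pi)%(2*np.pi)-np.pi; step=(np.array(target)-p)/n
    for i in range(n):
        a=a0-d*i/n; y=np.array([np.cos(a),np.sin(a),0]); z=np.array([0,0,-1.]); x=np.cross(y,z)
        print((1000*np.array([step@x,step@y,step@z])).round(1).tolist(),round(d/n,4))
    print("tilt z",R[:,2].round(4),"pos",np.round(p,4),"yaw",round(np.degrees(a0),2),"J",np.round(o["joint_pos"],2))
E
python3 - <<'E'
from h import *
plan([.595,.042,.403],np.radians(-1.4),15)
E
```

```text
[-36.6, -26.0, 0.1] 0.0841
[-38.6, -22.9, 0.1] 0.0841
[-40.4, -19.5, 0.1] 0.0841
[-41.9, -16.1, 0.1] 0.0841
[-43.1, -12.5, 0.1] 0.0841
[-44.0, -8.8, 0.1] 0.0841
[-44.6, -5.1, 0.1] 0.0841
[-44.9, -1.3, 0.1] 0.0841
[-44.8, 2.4, 0.1] 0.0841
[-44.4, 6.2, 0.1] 0.0841
[-43.8, 9.9, 0.1] 0.0841
[-42.8, 13.5, 0.1] 0.0841
[-41.5, 17.1, 0.1] 0.0841
[-39.9, 20.5, 0.1] 0.0841
[-38.1, 23.8, 0.1] 0.0841
tilt z [-0.e+00  1.e-04 -1.e+00] pos [0.2047 0.5905 0.4047] yaw 70.87 J [-1.26  0.33 -0.06  1.46  0.02  1.35 -0.09]
```

>>> arm_command(
  plan=[
    {"dp": [-37, -26, 0], "spin": 0.084},
    {"dp": [-39, -23, 0], "spin": 0.084},
    {"dp": [-40, -20, 0], "spin": 0.084},
    {"dp": [-42, -16, 0], "spin": 0.084},
    {"dp": [-43, -12, 0], "spin": 0.084},
  ],
  grip=0.3,
)

```text
clock: 1.5
position: [0.3362, 0.4058, 0.4049]
ee_rot: [0.37, 0.929, 0.0, -0.0]
ft_force: [1.3, 0.4, 0.3]
grip_width: 0.352
grasp_force: 0.0
```

>>> arm_command(
  plan=[
    {"dp": [-44, -9, 0], "spin": 0.084},
    {"dp": [-45, -5, 0], "spin": 0.084},
    {"dp": [-45, -1, 0], "spin": 0.084},
    {"dp": [-45, 2, 0], "spin": 0.084},
    {"dp": [-44, 6, 0], "spin": 0.084},
  ],
)

```text
clock: 2.0
position: [0.4663, 0.2227, 0.405]
ee_rot: [0.555, 0.832, 0.0, 0.0]
ft_force: [0.6, 0.3, -0.6]
grip_width: 0.349
grasp_force: 0.0
```

>>> arm_command(
  plan=[
    {"dp": [-44, 10, 0], "spin": 0.084},
    {"dp": [-43, 14, 0], "spin": 0.084},
    {"dp": [-41, 17, 0], "spin": 0.084},
    {"dp": [-40, 21, 0], "spin": 0.084},
    {"dp": [-38, 24, 0], "spin": 0.084},
  ],
)

```text
clock: 2.5
position: [0.5978, 0.0406, 0.405]
ee_rot: [0.716, 0.698, 0.0, 0.0]
ft_force: [-0.3, 0.1, 0.4]
grip_width: 0.35
grasp_force: 0.0
```

>>> arm_command(
  plan=[
    {"dp": [0, 0, 0], "spin": 0},
    {"dp": [0, 0, 0], "spin": 0},
  ],
)

```text
clock: 2.7
position: [0.5973, 0.0411, 0.4044]
ee_rot: [0.716, 0.698, -0.0, -0.0]
ft_force: [-0.2, 0.9, -0.8]
grip_width: 0.35
grasp_force: 0.0
```

```bash
python3 - <<'E'
from h import *
o=manip.get_obs(); show(o); plan([.595,.042,.403],np.radians(-1.4),2)
im=viewer.camera("wrist")
for X in ([.595,.042,.128],[.595,-.018,.128],[.598,.102,.128]): print(proj("wrist",X,o).round(1))
print(find("wrist","drawer_handle"))
cv2.imwrite("pics/w1.png",im)
E
```

```text
{'clock': 2.7, 'position': [0.5973, 0.0411, 0.4044], 'ee_rot': [0.7158, 0.6983, -0.0003, -0.0], 'ft_force': [-0.1957, 0.8515, -0.7888], 'grip_width': 0.3498, 'joint_pos': [-0.5582, 0.2898, 0.5093, 1.5601, -0.1436, 1.3296, -0.0572]}
[0.4, -1.2, 0.7] -0.0002
[0.4, -1.2, 0.7] -0.0002
tilt z [-4.e-04 -4.e-04 -1.e+00] pos [0.5973 0.0411 0.4044] yaw -1.43 J [-0.56  0.29  0.51  1.56 -0.14  1.33 -0.06]
[315.5 226.2]
[318. 314.]
[317.9 123.9]
[([0.6379, 0.0811, 0.1349], 0.71)]
```

View pics/w1.png

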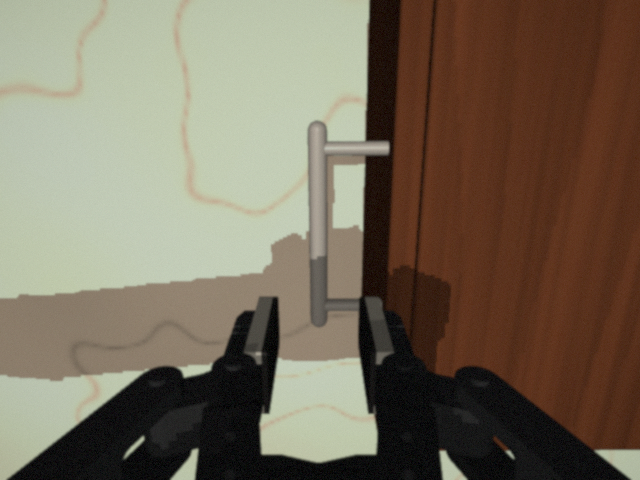

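The wrist picture shows the bar from (317,122) to (319,326), centred on the predicted position between the fingers. The drawer face is at u of about 365. I'll descend and close.

>>> arm_command(
  plan=[
    {"dp": [0, -1, 35], "spin": 0},
    {"dp": [0, 0, 35], "spin": 0},
    {"dp": [0, 0, 30], "spin": 0},
    {"dp": [0, 0, 20], "spin": 0},
    {"dp": [0, 0, 0], "spin": 0},
  ],
)

```text
clock: 3.3
position: [0.5946, 0.0438, 0.2821]
ee_rot: [0.714, 0.7, -0.002, -0.002]
ft_force: [0.3, -0.1, -0.6]
grip_width: 0.349
grasp_force: 0.0
```

>>> arm_command(
  plan=[
    {"dp": [0, 0, 0], "spin": 0},
    {"dp": [0, 0, 0], "spin": 0},
    {"dp": [0, 0, 0], "spin": 0},
    {"dp": [0, 0, 0], "spin": 0},
  ],
  grip=1,
  newtons=40,
)

```text
clock: 3.7
position: [0.5964, 0.0427, 0.2861]
ee_rot: [0.715, 0.699, 0.001, 0.0]
ft_force: [-2.1, 3.1, 6.6]
grip_width: 0.112
grasp_force: 39.7
```

>>> arm_command(
  plan=[
    {"dp": [0, -10, 0], "spin": 0},
    {"dp": [0, -20, 0], "spin": 0},
    {"dp": [0, -25, 0], "spin": 0},
    {"dp": [0, -25, 0], "spin": 0},
    {"dp": [0, -25, 0], "spin": 0},
  ],
)

```text
clock: 4.2
position: [0.4911, 0.0446, 0.286]
ee_rot: [0.715, 0.699, 0.002, 0.001]
ft_force: [2.1, 1.2, 8.7]
grip_width: 0.11
grasp_force: 41.0
```

>>> arm_command(
  plan=[
    {"dp": [0, -25, 0], "spin": 0},
    {"dp": [0, -20, 0], "spin": 0},
    {"dp": [0, -12, 0], "spin": 0},
    {"dp": [0, -6, 0], "spin": 0},
    {"dp": [0, 0, 0], "spin": 0},
  ],
)

```text
clock: 4.7
position: [0.4281, 0.0457, 0.286]
ee_rot: [0.715, 0.699, 0.001, 0.0]
ft_force: [-2.5, -0.2, 8.4]
grip_width: 0.108
grasp_force: 41.1
```

>>> arm_command(
  plan=[
    {"dp": [0, -3, 0], "spin": 0},
    {"dp": [0, -2, 0], "spin": 0},
    {"dp": [0, 0, 0], "spin": 0},
  ],
)

```text
clock: 5.0
position: [0.4253, 0.0458, 0.2861]
ee_rot: [0.715, 0.699, 0.004, 0.003]
ft_force: [16.5, 0.8, -8.5]
grip_width: 0.109
grasp_force: 39.7
```

>>> arm_command(
  plan=[
    {"dp": [0, 1, 0], "spin": 0},
    {"dp": [0, 0, 0], "spin": 0},
    {"dp": [0, 0, 0], "spin": 0},
  ],
  grip=0.3,
)

```text
clock: 5.3
position: [0.424, 0.0459, 0.2846]
ee_rot: [0.715, 0.699, -0.0, -0.0]
ft_force: [0.4, 1.0, -0.1]
grip_width: 0.35
grasp_force: 0.0
```

>>> arm_command(
  plan=[
    {"dp": [0, 0, -20], "spin": 0},
    {"dp": [0, 0, -40], "spin": 0},
    {"dp": [0, 0, -45], "spin": 0},
    {"dp": [0, 30, -35], "spin": 0},
    {"dp": [0, 30, -10], "spin": 0},
  ],
)

```text
clock: 5.8
position: [0.485, 0.0445, 0.439]
ee_rot: [0.715, 0.699, 0.003, 0.001]
ft_force: [0.1, 0.3, 0.4]
grip_width: 0.346
grasp_force: 0.0
```

>>> arm_command(
  plan=[
    {"dp": [0, 0, 0], "spin": 0},
    {"dp": [0, 0, 0], "spin": 0},
  ],
  grip=-1,
)

```text
clock: 6.0
position: [0.484, 0.0446, 0.4342]
ee_rot: [0.715, 0.699, -0.001, -0.0]
ft_force: [-1.3, -0.6, 0.6]
grip_width: 0.676
grasp_force: 0.0
```

```bash
python3 - <<'E'
from h import *
o=manip.get_obs(); show(o)
im=viewer.camera("wrist"); cv2.imwrite("pics/w2.png",im)
for t in ("cap","bottle","vitamins","tin","drawer_handle"): print("w",t,find("wrist",t))
for c in ("scene","side"):
    a=viewer.camera(c); cv2.imwrite(f"pics/{c}2.png",a)
    for t in ("cap","bottle","vitamins","tin","drawer_handle"): print(c,t,find(c,t))
E
```

```text
{'clock': 6.0, 'position': [0.484, 0.0446, 0.4342], 'ee_rot': [0.7154, 0.6987, -0.0007, -0.0002], 'ft_force': [-1.3028, -0.5794, 0.6101], 'grip_width': 0.6762, 'joint_pos': [-0.6757, -0.0131, 0.4905, 1.7936, 0.0068, 1.3609, -0.2102]}
w cap [([0.5584, 0.1234, 0.127], 0.6)]
w bottle [([0.5399, 0.1277, 0.0815], 0.88)]
w vitamins [([0.5602, -0.0279, 0.069], 0.87)]
w tin [([0.5621, 0.04, 0.0752], 0.85)]
w drawer_handle [([0.5909, 0.0669, 0.0672], 0.97)]
scene cap [([0.5709, 0.1192, 0.1285], 0.84)]
scene bottle [([0.5825, 0.1029, 0.0809], 0.75)]
scene vitamins [([0.5758, -0.0484, 0.0769], 0.8)]
scene tin [([0.5675, 0.0351, 0.0763], 0.57)]
scene drawer_handle [([0.4835, 0.0177, 0.0773], 0.63)]
side cap [([0.5697, 0.1267, 0.1311], 0.92), ([0.5642, -0.0335, 0.0702], 0.25)]
side bottle [([0.581, 0.1467, 0.082], 0.77), ([0.7152, 0.0698, 0.1474], 0.75)]
side vitamins [([0.5623, -0.0345, 0.0741], 0.75)]
side tin [([0.5633, 0.0426, 0.0788], 0.77)]
side drawer_handle [([0.5283, 0.0668, 0.0613], 0.74), ([0.5805, 0.1462, 0.0801], 0.42)]
```

View pics/w2.png

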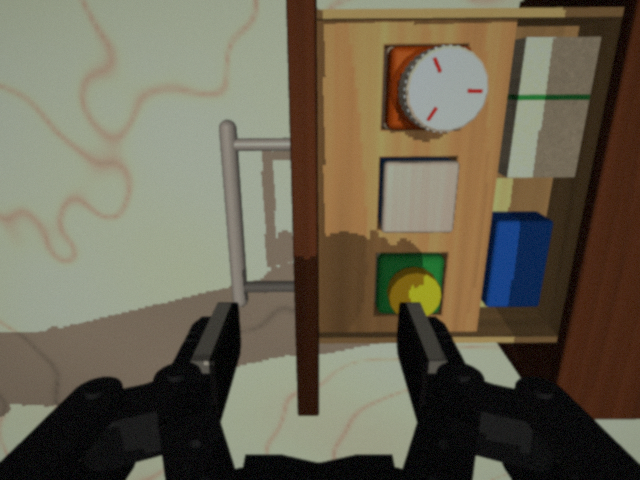

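The wrist picture shows the drawer open. The cap is at about (446,87), with the tin in the middle pocket and the green jar at right. I'll compute the cap centre from this view.

```bash
python3 - <<'E'
from h import *
o=manip.get_obs(); print(ray("wrist",(445,87),.127,o).round(4))
plan([.564,.124,.404],np.radians(-1.4),3)
E
```

```text
[0.5628 0.1231 0.127 ]
[27.1, 26.0, 10.2] 0.0005
[27.1, 26.0, 10.2] 0.0005
[27.1, 26.0, 10.2] 0.0005
tilt z [-0.e+00  1.e-04 -1.e+00] pos [0.4841 0.0446 0.4347] yaw -1.32 J [-0.68 -0.01  0.49  1.79  0.01  1.36 -0.21]
```

>>> arm_command(
  plan=[
    {"dp": [27, 26, 10], "spin": 0},
    {"dp": [27, 26, 10], "spin": 0},
    {"dp": [27, 26, 10], "spin": 0},
    {"dp": [0, 0, 0], "spin": 0},
    {"dp": [0, 0, 0], "spin": 0},
  ],
)

```text
clock: 7.4
position: [0.5641, 0.1243, 0.4037]
ee_rot: [0.715, 0.699, -0.001, 0.0]
ft_force: [0.3, 0.2, 0.6]
grip_width: 0.999
grasp_force: 0.0
```

```bash
python3 - <<'E'
from h import *
o=manip.get_obs(); show(o)
im=viewer.camera("wrist"); cv2.imwrite("pics/w3.png",im)
print(find("wrist","cap"))
g=cv2.medianBlur(cv2.cvtColor(im,cv2.COLOR_BGR2GRAY),5)
m=((im.min(2)>130)&(im.max(2).astype(int)-im.min(2)<45)).astype(np.uint8)
n,l,s,c=cv2.connectedComponentsWithStats(m)
for i in np.argsort(-s[1:,4])[:4]+1: print(s[i],c[i].round(1),ray("wrist",c[i],.127,o).round(4))
print("expected px of axis",proj("wrist",[*o["position"][:2],.127],o).round(1))
E
```

```text
{'clock': 7.4, 'position': [0.5641, 0.1243, 0.4037], 'ee_rot': [0.7149, 0.6992, -0.0011, 0.0], 'ft_force': [0.3369, 0.2305, 0.6327], 'grip_width': 0.9989, 'joint_pos': [-0.6967, 0.2367, 0.4743, 1.6154, -0.1097, 1.3181, -0.2284]}
[([0.5587, 0.1257, 0.1257], 0.88)]
[     0      0    640    367 104953] [238.4 109.5] [0.5207 0.1936 0.127 ]
[ 278  188   84   77 4540] [318.7 225.6] [0.5634 0.1251 0.127 ]
[ 229  440  198   40 3455] [332.7 451.2] [ 0.5699 -0.0502  0.127 ]
[ 417  154   34   54 1523] [432.8 180.4] [0.6304 0.1514 0.127 ]
expected px of axis [319.9 226.8]
```

View pics/w3.png

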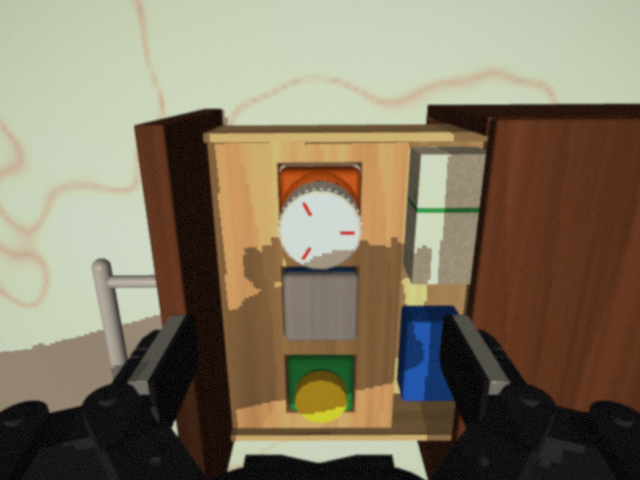

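Cap disc centre is at (320,229), almost on the tool axis. I'll narrow the opening to 64 mm to stay clear of the grey box behind the bottle, then descend.

>>> arm_command(
  plan=[
    {"dp": [-1, 0, 30], "spin": 0},
    {"dp": [0, 0, 40], "spin": 0},
    {"dp": [0, 0, 30], "spin": 0},
    {"dp": [0, 0, 10], "spin": 0},
    {"dp": [0, 0, 0], "spin": 0},
  ],
  grip=-0.5,
)

```text
clock: 8.0
position: [0.5635, 0.1222, 0.2946]
ee_rot: [0.715, 0.699, -0.0, -0.0]
ft_force: [-0.7, -0.0, 0.8]
grip_width: 0.747
grasp_force: 0.0
```

>>> arm_command(
  plan=[
    {"dp": [0, 0, 10], "spin": 0},
    {"dp": [0, 0, 10], "spin": 0},
    {"dp": [0, 0, 9], "spin": 0},
    {"dp": [0, 0, 0], "spin": 0},
    {"dp": [0, 0, 0], "spin": 0},
  ],
)

```text
clock: 8.5
position: [0.5639, 0.1229, 0.2657]
ee_rot: [0.715, 0.699, -0.0, -0.0]
ft_force: [-0.5, -0.1, 0.2]
grip_width: 0.749
grasp_force: 0.0
```

```bash
python3 - <<'E'
from h import *
o=manip.get_obs(); show(o)
w=viewer.camera("wrist"); 
print([proj("wrist",X,o).round(0).tolist() for X in ([.564,.123,.127],[.59,.123,.099])])
a=viewer.camera("scene"); u,v=proj("scene",[.564,.123,.11]).astype(int)
b=viewer.camera("side"); p,q=proj("side",[.564,.123,.11]).astype(int); print(u,v,p,q)
f=lambda im,u,v: cv2.resize(im[max(v-45,0):v+45,u-50:u+50],(400,360))
cv2.imwrite("pics/s4.png",np.vstack([np.hstack([f(a,u,v),f(b,p,q)]),cv2.copyMakeBorder(cv2.resize(w,(320,240)),0,0,240,240,0)]))
E
```

```text
{'clock': 8.5, 'position': [0.5639, 0.1229, 0.2657], 'ee_rot': [0.7152, 0.6989, -0.0001, -0.0], 'ft_force': [-0.4942, -0.1483, 0.2232], 'grip_width': 0.7494, 'joint_pos': [-0.6648, 0.3642, 0.4479, 1.7718, -0.1791, 1.046, -0.1753]}
[[320.0, 375.0], [392.0, 323.0]]
356 205 340 289
```

View pics/s4.png

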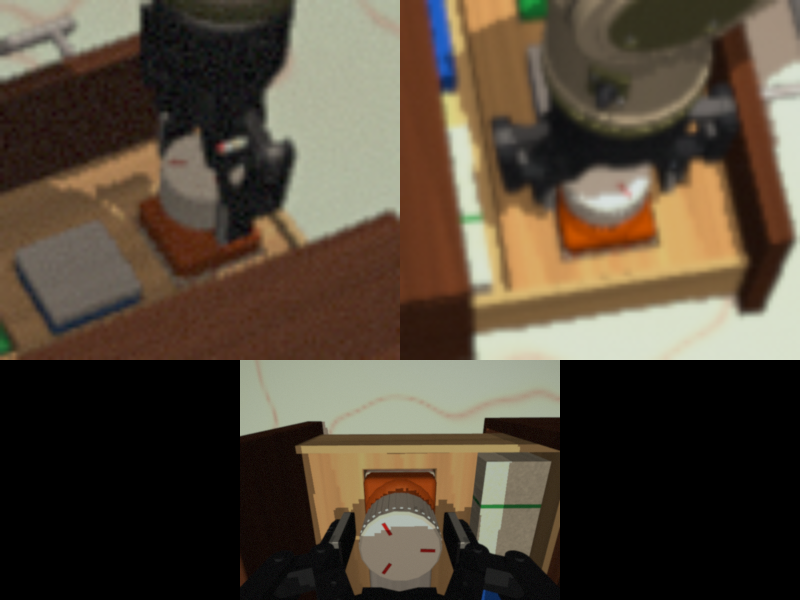

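The fingers straddle the cap, centred, with the tips near its lower edge. I'll close on it.

>>> arm_command(
  plan=[
    {"dp": [0, 0, 0], "spin": 0},
    {"dp": [0, 0, 0], "spin": 0},
    {"dp": [0, 0, 0], "spin": 0},
    {"dp": [0, 0, 0], "spin": 0},
  ],
  grip=1,
  newtons=80,
)

```text
clock: 9.05
position: [0.5642, 0.1229, 0.2662]
ee_rot: [0.715, 0.699, 0.001, 0.0]
ft_force: [1.2, -0.3, 3.7]
grip_width: 0.582
grasp_force: 82.2
```

>>> arm_command(
  plan=[
    {"dp": [0, 0, 2], "spin": 0},
    {"dp": [0, 0, 2], "spin": 0},
    {"dp": [0, 0, 2], "spin": 0},
    {"dp": [0, 0, 0], "spin": 0},
    {"dp": [0, 0, 0], "spin": 0},
  ],
)

```text
clock: 9.55
position: [0.5643, 0.1229, 0.2607]
ee_rot: [0.715, 0.699, 0.001, 0.0]
ft_force: [-0.7, -0.8, 10.9]
grip_width: 0.584
grasp_force: 82.8
```

>>> arm_command(
  plan=[
    {"dp": [0, 0, 2], "spin": 0},
    {"dp": [0, 0, 0], "spin": 0},
    {"dp": [0, 0, 0], "spin": 0},
  ],
)

```text
clock: 9.85
position: [0.5646, 0.1228, 0.2592]
ee_rot: [0.715, 0.699, 0.001, 0.001]
ft_force: [-0.8, -0.7, 14.0]
grip_width: 0.582
grasp_force: 83.3
```

>>> arm_command(
  plan=[
    {"dp": [0, 0, 1], "spin": 0},
    {"dp": [0, 0, 0], "spin": -0.06},
    {"dp": [0, 0, 0], "spin": -0.1},
    {"dp": [0, 0, 0], "spin": -0.1},
    {"dp": [0, 0, 0], "spin": -0.1},
  ],
)

```text
clock: 10.35
position: [0.5651, 0.123, 0.2591]
ee_rot: [0.577, 0.817, 0.002, 0.001]
ft_force: [-0.4, -0.9, 17.3]
grip_width: 0.578
grasp_force: 83.8
```

```bash
python3 -c "
from h import *
o=manip.get_obs();show(o);print(o['torque'])
R=Ro.from_quat(o['ee_rot']).as_matrix();print(np.degrees(np.arctan2(R[1,1],R[0,1])),R[:,2])"
```

```text
{'clock': 10.35, 'position': [0.5651, 0.123, 0.2591], 'ee_rot': [0.577, 0.8168, 0.002, 0.0013], 'ft_force': [-0.387, -0.9458, 17.3341], 'grip_width': 0.5784, 'joint_pos': [-0.6092, 0.3658, 0.3807, 1.7733, -0.1567, 1.0274, 0.1701]}
[-0.14528177  0.24356165 -0.12981025]
19.527115486800678 [ 0.00435633  0.00182757 -0.99998884]
```

>>> arm_command(
  plan=[
    {"dp": [0, 0, 0], "spin": -0.1},
    {"dp": [0, 0, 0], "spin": -0.1},
    {"dp": [0, 0, 0], "spin": -0.1},
    {"dp": [0, 0, 0], "spin": -0.1},
    {"dp": [0, 0, 0], "spin": -0.1},
  ],
)

```text
clock: 10.85
position: [0.565, 0.123, 0.2591]
ee_rot: [0.357, 0.934, 0.001, 0.002]
ft_force: [-2.1, -0.9, 18.9]
grip_width: 0.581
grasp_force: 83.7
```

>>> arm_command(
  plan=[
    {"dp": [0, 0, 0], "spin": -0.1},
    {"dp": [0, 0, 0], "spin": -0.1},
    {"dp": [0, 0, 0], "spin": 0},
    {"dp": [0, 0, 0], "spin": 0},
  ],
)

```text
clock: 11.25
position: [0.5649, 0.1229, 0.2591]
ee_rot: [0.264, 0.965, 0.001, 0.002]
ft_force: [-1.5, -1.2, 18.0]
grip_width: 0.581
grasp_force: 83.8
```

```bash
python3 - <<'E'
from h import *
o=manip.get_obs();show(o);print(o['torque'])
R=Ro.from_quat(o['ee_rot']).as_matrix();print(np.degrees(np.arctan2(R[1,1],R[0,1])),R[:,2])
w=viewer.camera("wrist"); a=viewer.camera("scene"); b=viewer.camera("side")
u,v=proj("scene",[.564,.123,.11]).astype(int); p,q=proj("side",[.564,.123,.11]).astype(int)
f=lambda im,u,v: cv2.resize(im[max(v-45,0):v+45,u-50:u+50],(400,360))
cv2.imwrite("pics/s5.png",np.vstack([np.hstack([f(a,u,v),f(b,p,q)]),cv2.copyMakeBorder(cv2.resize(w,(320,240)),0,0,240,240,0)]))
E
```

```text
{'clock': 11.25, 'position': [0.5649, 0.1229, 0.2591], 'ee_rot': [0.2637, 0.9646, 0.0012, 0.0017], 'ft_force': [-1.5315, -1.204, 18.0252], 'grip_width': 0.5813, 'joint_pos': [-0.5109, 0.3562, 0.2612, 1.7682, -0.1059, 1.0267, 0.8263]}
[-0.30543224  0.40437346  0.11767937]
59.42656356473219 [ 0.00386725  0.0014357  -0.99999149]
```

View pics/s5.png

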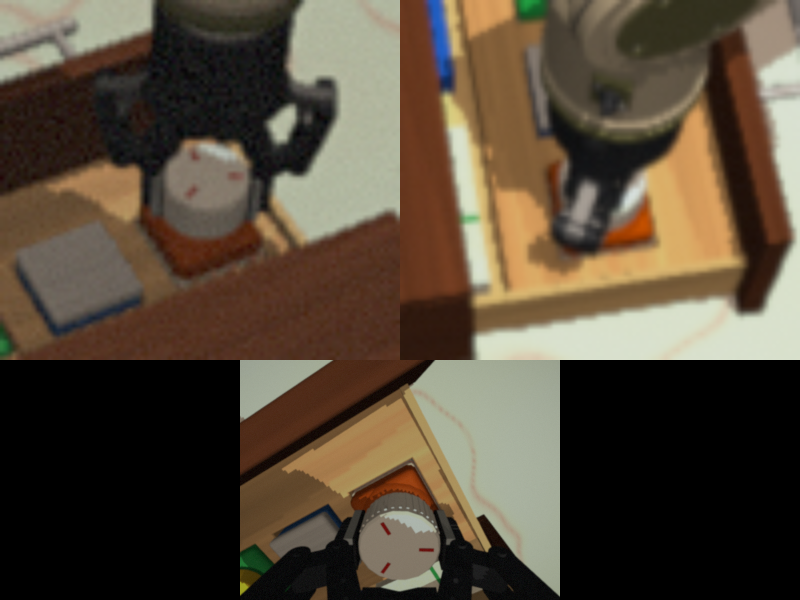

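The marks sit in the same place between the fingers, so the cap turned with the gripper (about 61°). The bottle stayed square in its pocket. I'll lift gently first.

>>> arm_command(
  plan=[
    {"dp": [0, 0, -3], "spin": 0},
    {"dp": [0, 0, -3], "spin": 0},
    {"dp": [0, 0, -3], "spin": 0},
    {"dp": [0, 0, -3], "spin": 0},
    {"dp": [0, 0, 0], "spin": 0},
  ],
)

```text
clock: 11.9
position: [0.5638, 0.1229, 0.2688]
ee_rot: [0.264, 0.965, 0.0, -0.0]
ft_force: [0.9, -1.2, 2.0]
grip_width: 0.581
grasp_force: 82.5
```

>>> arm_command(
  plan=[
    {"dp": [0, 0, -3], "spin": 0},
    {"dp": [0, 0, -4], "spin": 0},
    {"dp": [0, 0, -5], "spin": 0},
    {"dp": [0, 0, -5], "spin": 0},
    {"dp": [0, 0, 0], "spin": 0},
  ],
)

```text
clock: 12.4
position: [0.5641, 0.1229, 0.2866]
ee_rot: [0.264, 0.965, 0.0, 0.0]
ft_force: [1.0, 0.9, -0.5]
grip_width: 0.584
grasp_force: 82.6
```

Force is near zero, so the cap is free. I'll lift to the finish height.

>>> arm_command(
  plan=[
    {"dp": [0, 0, -12], "spin": 0},
    {"dp": [0, 0, -18], "spin": 0},
    {"dp": [0, 0, -20], "spin": 0},
    {"dp": [0, 0, -20], "spin": 0},
    {"dp": [0, 0, -14], "spin": 0},
  ],
)

```text
clock: 12.9
position: [0.564, 0.1228, 0.3718]
ee_rot: [0.264, 0.965, 0.001, 0.001]
ft_force: [-0.1, -0.0, -0.3]
grip_width: 0.579
grasp_force: 82.7
```

>>> arm_command(
  plan=[
    {"dp": [0, 0, -7], "spin": 0},
    {"dp": [0, 0, 0], "spin": 0},
    {"dp": [0, 0, 0], "spin": 0},
    {"dp": [0, 0, 0], "spin": 0},
  ],
)

```text
clock: 13.3
position: [0.5637, 0.1229, 0.3757]
ee_rot: [0.264, 0.965, -0.0, -0.001]
ft_force: [0.6, -0.4, -0.5]
grip_width: 0.582
grasp_force: 82.7
```

```bash
python3 - <<'E'
from h import *
o=manip.get_obs();show(o)
a=viewer.camera("scene"); b=viewer.camera("side")
for c in ("scene","side"):
    for t in ("cap","bottle","tin","vitamins"): print(c,t,find(c,t,1))
f=lambda im,u,v: cv2.resize(im[max(v-100,0):max(v-100,0)+200,u-100:u+100],(400,400))
u,v=proj("scene",[.564,.1,.15]).astype(int); p,q=proj("side",[.564,.1,.15]).astype(int)
cv2.imwrite("pics/s6.png",np.hstack([f(a,u,v),f(b,p,q)]))
E
```

```text
{'clock': 13.3, 'position': [0.5637, 0.1229, 0.3757], 'ee_rot': [0.2637, 0.9646, -0.0004, -0.0007], 'ft_force': [0.5943, -0.3999, -0.4772], 'grip_width': 0.5816, 'joint_pos': [-0.5292, 0.2436, 0.2774, 1.6473, -0.0693, 1.2619, 0.7988]}
scene cap [([0.4901, 0.4302, 0.0913], 0.71)]
scene bottle [([0.5733, 0.1117, 0.0852], 0.72)]
scene tin [([0.5663, 0.0386, 0.0795], 0.68)]
scene vitamins [([0.5725, -0.0469, 0.0721], 0.77)]
side cap []
side bottle [([0.5723, 0.1396, 0.0852], 0.66)]
side tin [([0.4855, 0.448, 0.1168], 0.72)]
side vitamins [([0.5797, -0.0347, 0.0664], 0.65)]
```

View pics/s6.png

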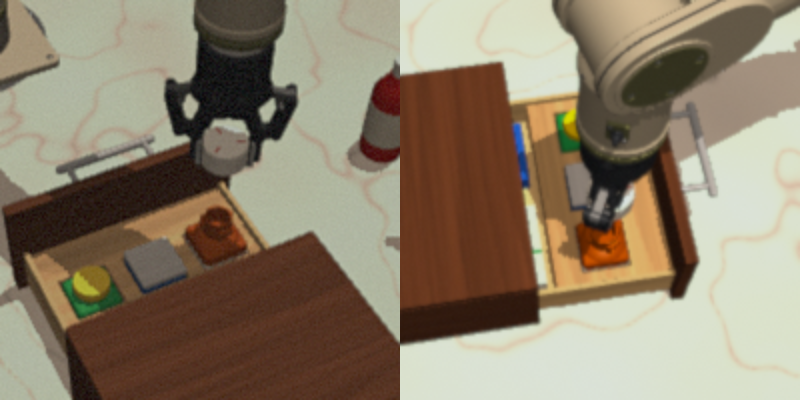

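The open amber bottle stands in its pocket and the cap is held upright about 10 cm above it. The drawer is open and the neighbours are undisturbed.

```bash
python3 -c "
from workcell import manip
print(manip.hand_in())"
```

```text
the job is handed in; nothing more can be done
None
```

I handed the job in at about 13 s of the 51 s allowed: the drawer is open to its stop, the cap was pressed down, twisted off and is held upright about 10 cm above the open bottle in its pocket, and I saw nothing else disturbed; no verdict came back.

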